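# Turn the template carousel to its empty hook and hang up the template

### The arm

A 6-joint arm with a two-finger parallel gripper is mounted at the origin on the work surface; the furniture and walls round the work are solid. World frame = base frame: x ahead of the robot, y to its left, z up, the work surface at z = 0. Lengths are in m, angles in rad, forces in N, time in s.
With the tool pointing down it reaches from about 0.425 to 1.125 m from the base axis. Payload 14.9 kg.
Tool frame: the origin (TCP) lies between the finger pads; the fingertips stand 25 mm ahead of it and the grasp point (between the pads) lies 6 mm ahead of it; z points along the fingers, y is the direction in which the jaws open and shut (so a half turn about z gives the same grasp; the last joint's range is limited). The gripper opens to 91 mm and grips with 3 to 60 N. Pads are 32 mm wide; open, the fingers measure 118 mm over their backs; the gripper's body (76 mm by 178 mm) begins 60 mm behind the grasp point.
Start: joints at [-1.231, 0.379, 1.734, -0, 1.028, -0.033], TCP at [0.255, -0.652, 0.239] pointing down, gripper open.
Joint ranges: [-2.77, 2.77], [-0.74, 2.19], [0, 2.66], [-1.06, 4.2], [0.31, 2.87], [-3.08, 3.08]. Speed limits (rad/s): [1.89, 1.89, 2.39, 3.14, 3.14, 3.14].

### API

Orientations are given as a unit quaternion [w, x, y, z].
In Python, from bench import ctrl gives the robot as it stands.
- The arm moves only by the tool move_arm, never from a script. Its argument "moves" is one flat list of numbers, 7 for each row, row after row: the shift along the world's x, y, z in m, then the turn, a rotation vector about the world's x, y, z in rad, then the closure, from -1 (fully open) to 1 (shut). A call has exactly 10 rows; each row shifts and turns the pose as measured when the row begins; what a row does not reach is not made up. A row lasts 1/8 s, in which the tool goes at most 62.5 mm and 10.7 degrees, less where a joint would pass 70% of its speed; a pose out of reach is approached as far as the arm can. A call is refused whole if a number of a shift passes 0.0625 or a number of a turn 0.188, either way. A call with a gripper value outside its range is refused whole. The fingers move at their own pace and stop on an object; "force" is the grip in N (left out, the last holds). Time passes only in rows, so rows that do not move let the fingers close, or fill a call up. It gives the time, the measured TCP pose, the force and the opening at its end, in the units of the state.
- ctrl.get_state(): the state, without advancing time (a new reading comes with each control period).
- ctrl.get_image(name): name is "side" or "top" or "wrist"; returns a dict with "color" (400x640x3 uint8, red, green, blue), "camera_matrix" (3x3 intrinsics, pixels), "k1" (the pictures are not rectified: a ray, as slopes to the right and down, at radius r is drawn at 1 + k1 r^2 times it, then the intrinsics apply), "origin" and "orientation" of the camera in the world; the wrist camera has in their place "T_tool_cam" (4x4, takes a point from camera to tool coordinates, whose origin is the TCP and whose axes are the flange's). Camera axes: x right, y up, looking along -z (the intrinsics and any distortion apply to the point x, -y, -z); pixel columns grow to the right and rows downward; lengths in m; the calibration is good to about 2 mm. A picture is of the moment at which its call begins: read the wrist's pose just before it. There is no depth.
- ctrl.sign_off(): hands the job in, once; it reports no verdict.
The state is a dict: "clock": time; "joints": joint angles; "qd": joint speeds; "joint_torque": joint torques, N m; "position": TCP position; "orientation": TCP orientation; "wrist_force": force on the tool from outside, world axes, zero at the start; "torque": the same for the moment, N m; "grip_width": finger opening in m.
Only numpy, scipy, OpenCV 4.12 (cv2) and the standard library are available. Lean on these libraries where they do the work, as an engineer would, in place of code of your own. Each camera call takes 0.05 s, during which the arm holds its last target. There are 200 camera calls.

### The job

Put the loose marking template away on the carousel: first turn the carousel head, by pushing one of its upright pegs round, until its one empty hook stands over the steel pointer on the foot; only then lift the template out of its slotted stand and hang it by its eye on that hook, so that it hangs freely and still, with the hook still over the pointer. Do not knock over or shift the other things on the table.

Things in the scene. Friction and masses are not known exactly. Their poses are not given: they have to be found in the camera images.
- foot: Fixed round grey foot of the carousel, 150 mm across, with a steel column on its centre. Origin on the table on the carousel's turning axis; its own +x points along the flat steel pointer that lies on the table and reaches 143 mm out from the axis. Place and yaw vary.
- head (a joint): Turning angle of the carousel head about its vertical axis (rad, growing anticlockwise seen from above; turns freely past a full turn either way). 0 and 6.283 both put the empty hook exactly over the pointer; starts between 0.9 and 5.3. It stays where it is left: about 0.09 N m of friction, under 2 N at a peg. Four hooks a quarter turn apart, and four upright pegs half-way between them.
- disc_top (a point): Head's dark disc, radius 68 mm: this point is on the axis at its top face, z = 186 mm (underside 168 mm; a nut on the axis, radius 16 mm, reaches z = 196 mm).
- peg (a point): Middle of one of the four upright pegs on the disc (the one an eighth turn anticlockwise of the empty hook): steel, 13 mm in diameter, axis 56 mm from the carousel axis, from z = 186 to 232 mm. The head is turned by pushing any peg sideways.
- hung_template (a point): Top edge, at its middle, of one of the three wooden templates (10 x 80 x 145 mm) that already hang on the other hooks, 115 mm from the axis, across their hooks; tops at z = 234 mm, lower ends at 89 mm: round, narrow tongue or diamond point. They swing a little but cannot come off.
- hook_tip (a point): Upturned end of the one empty hook, 138 mm from the axis, z = 194 mm (end of an 8 mm round bar; its very top is at z = 198 mm). Turns with the head.
- hook_seat (a point): Where the template shall rest: on top of the empty hook's level bar (8 mm round, axis at z = 180 mm, bare from 74 to 130 mm from the axis of the carousel), 115 mm from the axis, z = 184 mm. Its x axis points outward along the hook, z up.
- pointer (a point): Outer end of the pointer on the foot, 138 mm from the axis, z = 6 mm: straight below where the tip of the empty hook must stand.
- stand: Fixed wooden stand in the open tool tray (tray rim 32 mm above the table, floor 6 mm), 60 x 112 mm, 57 mm high, origin under its centre; a 13 mm wide, 88 mm long slot along its own y, open at the top, slot floor 12 mm above its underside, holds the loose template upright. Place and yaw vary.
- template_centre (a point): Centre (half-way up) of the loose wooden template, a plate 10 mm thick (its x), 80 mm wide (its y), 145 mm high (its z) with a straight square lower end, about 90 g. The top 50 mm is a solid panel, free to be gripped across the 10 mm thickness from above. Top edge 72.5 mm above this point. It leans up to about 0.07 rad in its slot.
- template_eye (a point): Highest point of the template's eye, 22.5 mm above its centre, 50 mm below its top edge: the eye is a hole through the thickness, 34 mm wide and 40 mm high (from 55 to 95 mm above the lower edge on the middle line) with a shallow vee as upper edge that centres itself on a hook. Axes as the template.
- glue_pot: Bystander: grey open pot, 73 mm wide, 81 mm high, origin under its centre.
- spool: Bystander: spool of white thread, 47 mm wide, 60 mm high, standing, origin under its centre.
- tape: Bystander: roll of tape lying flat, 104 mm wide, 25 mm high, origin under its centre.
Mind the look-alikes: they are no part of the job. What is meant by the part that bears template_centre is not green or red, and is the larger of those in its own colour.

How it is judged:
On the way:
1. the empty hook stands over the pointer (tip within 25 mm of it, seen from above) while the template is still in its stand (horizontal distance between hook_tip and pointer below 0.025 m and distance of template_centre from where it was at the start of the episode below 0.03 m), for 0.2 s.
At the end, for the whole second after the job is handed in: The loose template hangs by its eye on the empty hook: top of the eye within 7 mm of the bar's top and 12 mm sideways, between hub and upturned tip, upright within 0.2 rad, at rest, released; hook tip within 35 mm of the pointer end seen from above; head still (horizontal distance between hook_tip and pointer below 0.035 m and x of template_eye in the frame of hook_seat between -0.035 and 0.018 m and y of template_eye in the frame of hook_seat between -0.012 and 0.012 m and z of template_eye in the frame of hook_seat between -0.007 and 0.007 m and angle between template_eye's own z axis and vertical below 0.2 rad and contact force between template and head above 0.2 N and linear speed of template below 0.05 m/s and velocity of joint head between -0.1 and 0.1 rad/s); the robot touches nothing.
It fails at once if the glue pot is shifted by more than 30 mm (distance of glue_pot from where it was at the start of the episode above 0.03 m).
It fails at once if the thread spool is shifted by more than 30 mm (distance of spool from where it was at the start of the episode above 0.03 m).
It fails at once if the tape roll is shifted by more than 30 mm (distance of tape from where it was at the start of the episode above 0.03 m).
It also fails if it takes over 67 s, if anything falls off the work surface, if the arm or the gripper's body presses on something with over 40 N, if the wrist force passes 120 N, or if a joint passes its speed limit or range.

## Working session

There is one attempt and no reset: what is moved stays moved. The work goes in short steps, Python scripts to look and compute and a tool call to move; the robot and the scene stay as the last step left them, time stands still between calls to the robot, and variables do not carry over. Pictures are saved under pics/ and viewed, about 8 in all and at most 12, crops included, and the job is handed in when it is done.

Besides the shell and the picture viewer there is one more tool, called after ">>>" as name(argument=value, ...) on one line, values as JSON. move_arm: Moves the arm, as the interface text tells. Its arguments: {"type":"object","properties":{"moves":{"type":"array"},"force":{"type":"number"}},"required":["moves"]}

```bash
mkdir -p pics; ls
cat > h.py <<'E'
import numpy as np, cv2
from scipy.spatial.transform import Rotation as R
from bench import ctrl
def q2R(q): return R.from_quat([q[1],q[2],q[3],q[0]]).as_matrix()
def snap(name,fn=None):
    s=ctrl.get_state(); im=ctrl.get_image(name)
    if 'T_tool_cam' in im:
        T=np.array(im['T_tool_cam']); Rt=q2R(s['orientation'])
        im['o']=np.array(s['position'])+Rt@T[:3,3]; im['R']=Rt@T[:3,:3]
    else:
        im['o']=np.array(im['origin']); q=np.array(im['orientation']); im['R']=q2R(q) if q.size==4 else q
    if fn: cv2.imwrite('pics/'+fn,cv2.cvtColor(im['color'],cv2.COLOR_RGB2BGR))
    return im
def ray(im,u,v):
    K=np.array(im['camera_matrix']);k=im['k1']
    d=np.array([(u-K[0,2])/K[0,0],(v-K[1,2])/K[1,1]]);r=np.linalg.norm(d);x=r
    for _ in range(20): x=r/(1+k*x*x)
    d=d*(x/r if r>0 else 1)
    w=im['R']@np.array([d[0],-d[1],-1]); return w/np.linalg.norm(w)
def onz(im,u,v,z):
    w=ray(im,u,v); return im['o']+w*(z-im['o'][2])/w[2]
def proj(im,p):
    c=im['R'].T@(np.array(p)-im['o']); d=np.array([c[0],-c[1]])/-c[2]
    d=d*(1+im['k1']*(d@d)); K=np.array(im['camera_matrix']); return K[0,0]*d[0]+K[0,2],K[1,1]*d[1]+K[1,2]
def tri(a,pa,b,pb):
    w1=ray(a,*pa);w2=ray(b,*pb);A=np.c_[w1,-w2];t=np.linalg.lstsq(A,b['o']-a['o'],rcond=None)[0]
    p=a['o']+t[0]*w1;q=b['o']+t[1]*w2;return (p+q)/2,np.linalg.norm(p-q)
E
python3 - <<'E'
from h import *
a=snap('top','top0.png');b=snap('side','side0.png')
print(ctrl.get_state()); 
for i in(a,b):print(i['o'],i['R'].round(3).tolist(),i['camera_matrix'],i['k1'])
E
```

```text
pics
{'clock': 0.1, 'joints': array([-1.23134658e+00,  3.79372237e-01,  1.73468908e+00, -2.30558297e-05,
        1.02847856e+00, -3.33257246e-02]), 'qd': array([-0.0005935 , -0.00136337, -0.0008817 , -0.00158743, -0.0018736 ,
       -0.00083891]), 'joint_torque': array([ 7.94368025e-04, -7.65035820e+01, -4.35292232e+01,  6.52322872e-02,
        3.98188981e-02, -1.36359949e-05]), 'position': array([ 0.25481187, -0.65164347,  0.23835905]), 'orientation': array([-4.66570217e-04,  9.82678821e-01,  1.85316243e-01, -8.19649277e-05]), 'wrist_force': array([-0.14320521,  1.20551784, -0.41512679]), 'torque': array([-0.0023018 ,  0.05105152, -0.00239118]), 'grip_width': 0.09136420475430747}
[ 0.08267698 -0.02780432  1.80996422] [[-0.027, 0.981, -0.191], [-0.999, -0.03, -0.011], [-0.017, 0.19, 0.982]] [[472.25951376   0.         326.24298035]
 [  0.         472.25951376 201.19789817]
 [  0.           0.           1.        ]] -0.015396382513977578
[ 1.15588666 -0.34066509  1.36367935] [[0.392, -0.765, 0.512], [0.92, 0.323, -0.222], [0.005, 0.558, 0.83]] [[501.1523991    0.         327.99023188]
 [  0.         501.1523991  200.4751266 ]
 [  0.           0.           1.        ]] -0.03198108042167428
```

View pics/top0.png

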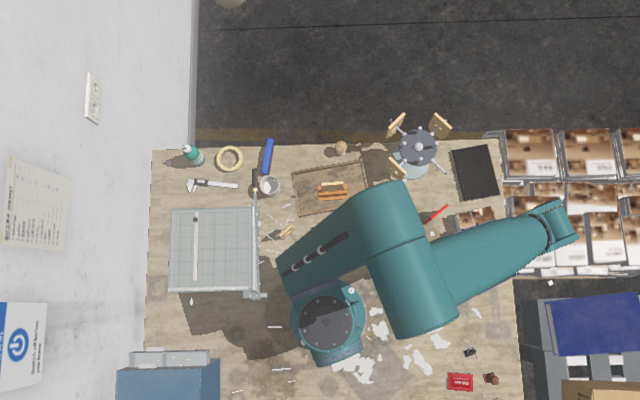

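View pics/side0.png

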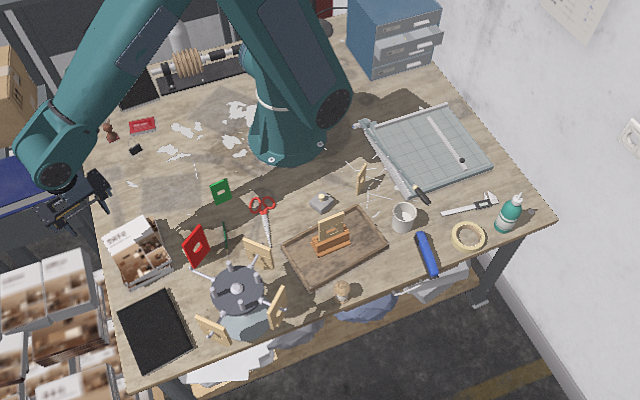

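Run:
```python
import cv2,numpy as np
a=cv2.imread('pics/top0.png');b=cv2.imread('pics/side0.png')
A=cv2.resize(a[95:215,280:480],None,fx=4,fy=4,interpolation=3)
B=cv2.resize(b[170:345,180:400],None,fx=3.6,fy=3.4,interpolation=3)
cv2.imwrite('pics/c1.png',A);cv2.imwrite('pics/c2.png',B);print(A.shape,B.shape)
```

```text
(480, 800, 3) (595, 792, 3)
```

View pics/c1.png

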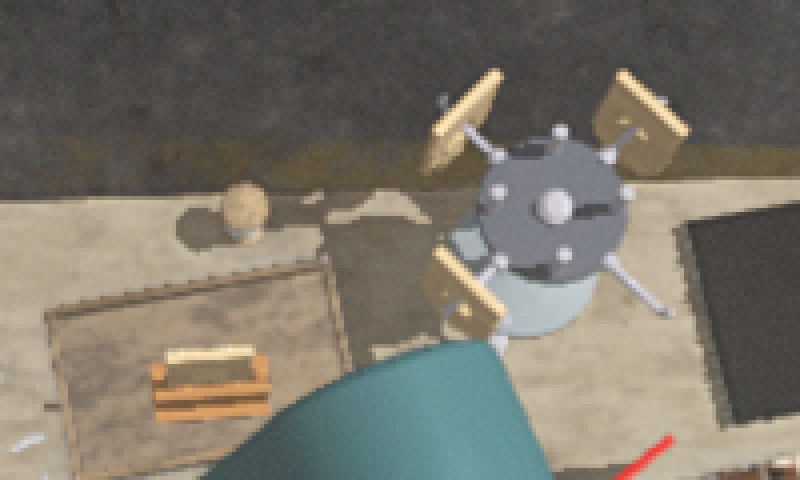

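View pics/c2.png

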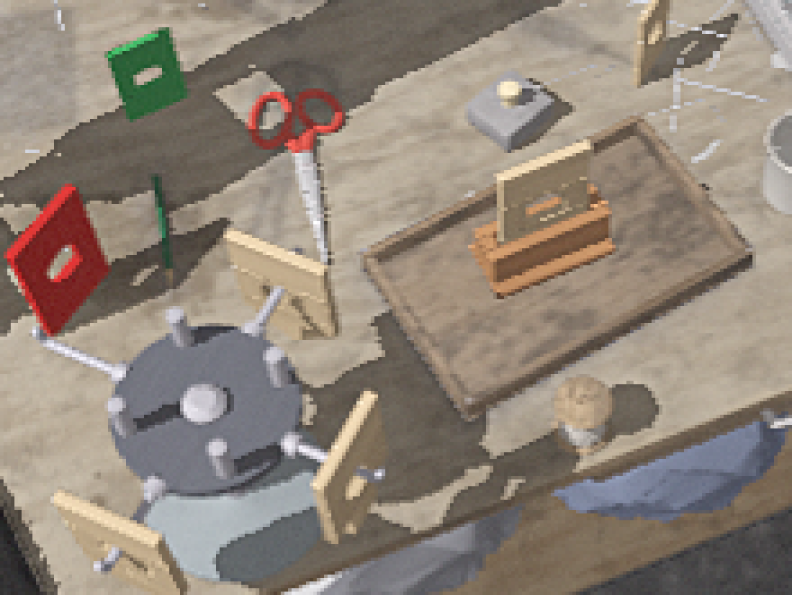

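Run:
```python
from h import *
a=snap('top');b=snap('side')
t=lambda x,y:(280+x/4,95+y/4); s=lambda x,y:(180+x/3.6,170+y/3.4)
print('nut',onz(a,*t(555,206),.196),onz(b,*s(204,401),.196),tri(a,t(555,206),b,s(204,401)))
c=onz(a,*t(555,206),.196)
for n,x in dict(p1=(560,131),p2=(627,192),p3=(565,256),p4=(498,190)).items():
    p=onz(a,*t(*x),.232);d=(p-c)[:2];print(n,p.round(3),np.linalg.norm(d).round(3),np.arctan2(d[1],d[0]).round(3))
for n,x in dict(p1=(177,313),p2=(276,352),p3=(220,444),p4=(116,404)).items():
    p=onz(b,*s(*x),.232);print('side',n,p.round(3))
p=onz(a,*t(670,313),.196);d=(p-c)[:2];print('tip',p.round(3),np.linalg.norm(d).round(3),np.arctan2(d[1],d[0]).round(3), onz(b,*s(40,334),.196).round(3))
p=onz(a,*t(500,346),.006);d=(p-c)[:2];print('pointer?',p.round(3),np.linalg.norm(d).round(3),np.arctan2(d[1],d[0]).round(3))
for z in(0,.02,.12,.2): print(z,np.array(t(0,0))*0+proj(a,[c[0],c[1],z]))
print('tray/stand: template top ends top', [onz(a,*t(*x),.157+.006).round(3) for x in((166,352),(253,347))])
print('side', [onz(b,*s(*x),.163).round(3) for x in((497,180),(588,142))])
print(tri(a,t(166,352),b,s(588,142)),tri(a,t(253,347),b,s(497,180)))
print('stand top', [onz(a,*t(*x),.063).round(3) for x in((152,364),(268,356),(154,400),(270,394))])
```

```text
nut [ 0.58401086 -0.3433556   0.196     ] [ 0.59000596 -0.34381303  0.196     ] (array([ 0.58635605, -0.3442968 ,  0.18875649]), np.float64(0.0009615735349206394))
p1 [ 0.641 -0.345  0.232] 0.057 -0.032
p2 [ 0.584 -0.4    0.232] 0.056 -1.58
p3 [ 0.528 -0.342  0.232] 0.056 3.118
p4 [ 0.589 -0.288  0.232] 0.056 1.483
side p1 [ 0.533 -0.34   0.232]
side p2 [ 0.59  -0.286  0.232]
side p3 [ 0.643 -0.344  0.232]
side p4 [ 0.587 -0.399  0.232]
tip [ 0.483 -0.438  0.196] 0.138 -2.39 [ 0.492 -0.436  0.196]
pointer? [ 0.502 -0.318  0.006] 0.086 2.836
0 [410.07049481 161.5416505 ]
0.02 [410.8737089 160.1498599]
0.12 [415.15894956 152.72385521]
0.2 [418.94783918 146.15709155]
tray/stand: template top ends top [array([0.47 , 0.006, 0.163]), array([ 0.472, -0.072,  0.163])]
side [array([ 0.474, -0.075,  0.163]), array([0.468, 0.006, 0.163])]
(array([0.46884732, 0.00552406, 0.16498186]), np.float64(0.00117031338221623)) (array([ 0.4721878 , -0.07300309,  0.15932093]), np.float64(0.0022416750170611553))
stand top [array([0.482, 0.022, 0.063]), array([ 0.486, -0.088,  0.063]), array([0.447, 0.021, 0.063]), array([ 0.449, -0.089,  0.063])]
```

>>> move_arm(moves=[0, 0, 0.055, 0, 0, 0.11, -1, 0, 0, 0.055, 0, 0, 0.11, -1, 0.02, 0.02, 0.045, 0, 0, 0.11, -1, 0.035, 0.035, 0, 0, 0, 0.11, -1, 0.035, 0.035, 0, 0, 0, 0.11, -1, 0.035, 0.035, 0, 0, 0, 0.11, -1, 0.035, 0.035, 0, 0, 0, 0.11, -1, 0.035, 0.035, 0, 0, 0, 0.11, -1, 0.035, 0.035, 0, 0, 0, 0.11, -1, 0.02, 0.02, 0, 0, 0, 0.11, -1])

```text
clock: 1.45
position: [0.5094, -0.3929, 0.3973]
orientation: [-0.001, 0.73, 0.683, -0.001]
wrist_force: [0.3, -0.6, 0.0]
grip_width: 0.0909
```

Run:
```python
from h import *
w=snap('wrist','w1.png');a=snap('top','top1.png')
s=ctrl.get_state();print(s['position'],q2R(s['orientation']).round(3).tolist(),s['joints'].round(2))
A=cv2.imread('pics/top1.png');W=cv2.imread('pics/w1.png')
cv2.imwrite('pics/c3.png',np.vstack([W[:,:],cv2.resize(A[120:200,370:470],(640,512))[:190]]))
print(proj(w,[.587,-.344,.196]),[proj(w,[.587+.138*np.cos(x),-.344+.138*np.sin(x),.006]) for x in(2.6,2.85,3.1)])
```

```text
[ 0.50965482 -0.39274366  0.39715529] [[0.066, 0.998, -0.003], [0.998, -0.066, -0.001], [-0.001, -0.003, -1.0]] [-0.69  0.15  1.73 -0.    1.27 -0.63]
(np.float64(387.19023857755315), np.float64(138.28135555270384)) [(np.float64(288.20693383160096), np.float64(94.70199950760882)), (np.float64(281.40162479106186), np.float64(115.29235148915978)), (np.float64(279.8372413221623), np.float64(136.52348129291335))]
```

View pics/c3.png

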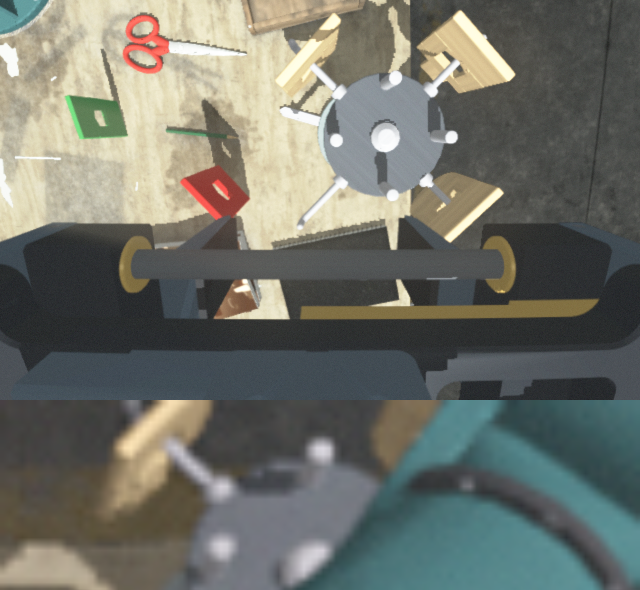

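Run:
```python
from h import *
w=snap('wrist')
c=onz(w,386,138,.196);print('nut',c)
ax=np.array([.587,-.344])
for u,v in((282,111),(287,108),(283,115),(318,121)):
    p=onz(w,u,v,.006);d=p[:2]-ax;print('ptr',p.round(3),np.linalg.norm(d).round(3),np.arctan2(*d[::-1]).round(3))
p=onz(w,300,224,.196);d=p[:2]-ax;print('tip',p.round(3),np.linalg.norm(d).round(3),np.arctan2(*d[::-1]).round(3))
for n,x in dict(p1=(451,137),p2=(393,195),p3=(336,141),p4=(396,77)).items():
    p=onz(w,*x,.232);d=p[:2]-ax;print(n,p.round(3),np.linalg.norm(d).round(3),np.arctan2(*d[::-1]).round(3))
```

```text
nut [ 0.58592199 -0.34340625  0.196     ]
ptr [ 0.457 -0.297  0.006] 0.138 2.798
ptr [ 0.465 -0.293  0.006] 0.132 2.746
ptr [ 0.458 -0.304  0.006] 0.135 2.84
ptr [ 0.514 -0.317  0.006] 0.077 2.788
tip [ 0.486 -0.434  0.196] 0.135 -2.415
p1 [ 0.641 -0.345  0.232] 0.054 -0.013
p2 [ 0.584 -0.399  0.232] 0.055 -1.617
p3 [ 0.53  -0.342  0.232] 0.057 3.098
p4 [ 0.589 -0.287  0.232] 0.057 1.54
```

>>> move_arm(moves=[0.026, 0.035, 0, 0, 0, 0.01, 0, 0.026, 0.035, 0, 0, 0, 0.01, 0, 0.027, 0.035, 0, 0, 0, 0.01, 0, 0, 0, 0, 0, 0, 0, 0, 0, 0, -0.035, 0, 0, 0, 0, 0, 0, -0.035, 0, 0, 0, 0, 0, 0, -0.035, 0, 0, 0, 0, 0, 0, -0.035, 0, 0, 0, 0, 0, 0, -0.03, 0, 0, 0, 0, 0, 0, 0, 0, 0, 0, 0])

```text
clock: 2.85
position: [0.5817, -0.2976, 0.2227]
orientation: [-0.0, 0.73, 0.684, -0.003]
wrist_force: [0.7, 0.4, 0.3]
grip_width: 0.0452
```

>>> move_arm(moves=[0.007, 0.01, 0, 0, 0, 0.03, 0, 0.001, 0.002, 0.001, 0, 0, 0, 0, 0, 0, 0, 0, 0, 0, 0.5, 0, 0, 0, 0, 0, 0, 0.9, 0, 0, 0, 0, 0, 0, 0.9, 0, 0, 0, 0, 0, 0, 0.9, 0, 0, 0, 0, 0, 0, 0.9, 0, 0, 0, 0, 0, 0, 0.9, 0, 0, 0, 0, 0, 0, 0.9, 0, 0, 0, 0, 0, 0, 0.9], force=8)

```text
clock: 4.1
position: [0.5913, -0.2866, 0.2286]
orientation: [0.003, 0.72, 0.694, -0.002]
wrist_force: [-0.6, 1.4, 0.6]
grip_width: 0.0124
```

>>> move_arm(moves=[0.0072, -0.0011, 0, 0, 0, -0.13, 0.9, 0.0071, -0.002, 0, 0, 0, -0.13, 0.9, 0.0068, -0.0029, 0, 0, 0, -0.13, 0.9, 0.0063, -0.0037, 0, 0, 0, -0.13, 0.9, 0.0058, -0.0046, 0, 0, 0, -0.13, 0.9, 0.0051, -0.0052, 0, 0, 0, -0.13, 0.9, 0.0044, -0.0059, 0, 0, 0, -0.13, 0.9, 0.0039, -0.0069, 0, 0, 0, -0.14, 0.9, 0, 0, 0, 0, 0, 0, 0.9, 0, 0, 0, 0, 0, 0, 0.9])

```text
clock: 5.35
position: [0.6382, -0.3199, 0.2286]
orientation: [0.001, 0.974, 0.226, -0.004]
wrist_force: [-0.3, 1.4, 1.5]
grip_width: 0.0129
```

Run:
```python
from h import *
s=ctrl.get_state();R_=q2R(s['orientation']);d=s['position'][:2]-[.5865,-.3435]
print(s['position'],'yaw',np.arctan2(R_[1,1],R_[0,1]),'r',np.linalg.norm(d),'ang',np.arctan2(d[1],d[0]),s['joints'].round(2),s['wrist_force'],s['grip_width'])
w=snap('wrist','w2.png')
```

```text
[ 0.63823804 -0.31989607  0.22857162] yaw -1.1142588617337519 r 0.056868006561251835 ang 0.42801448208092097 [-0.5   0.41  1.71 -0.01  1.03  0.62] [-0.29438226  1.40928092  1.48285521] 0.01285017902906323
```

View pics/w2.png

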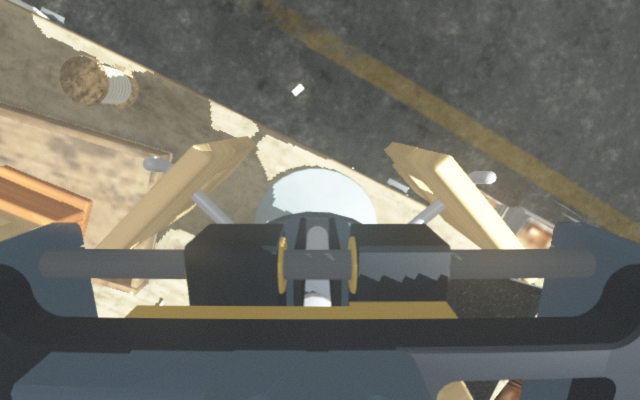

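>>> move_arm(moves=[0, 0, 0, 0, 0, 0, 0, 0, 0, 0, 0, 0, 0, 0, 0, 0, 0, 0, 0, 0, 0, 0, 0, 0.04, 0, 0, 0, 0, 0, 0, 0.05, 0, 0, 0, 0, 0, 0, 0.05, 0, 0, 0.05, 0, -0.02, 0.03, 0.03, 0, 0, 0.15, -0.2, -0.025, 0.04, 0, 0, 0, 0.15, -0.2, -0.025, 0.04, 0, 0, 0, 0.15, -0.2, -0.02, 0.03, 0, 0, 0, 0.1, -0.2])

```text
clock: 6.65
position: [0.545, -0.176, 0.4031]
orientation: [0.002, 0.858, 0.513, -0.004]
wrist_force: [0.5, 0.3, -0.2]
grip_width: 0.0549
```

Run:
```python
from h import *
s=ctrl.get_state();R_=q2R(s['orientation'])
print(s['position'],'yaw',np.arctan2(R_[1,1],R_[0,1]),s['joints'].round(2))
w=snap('wrist','w3.png')
```

```text
[ 0.54497031 -0.17595469  0.40305163] yaw -0.4927281165865288 [-0.35  0.02  1.86 -0.01  1.27  0.15]
```

View pics/w3.png

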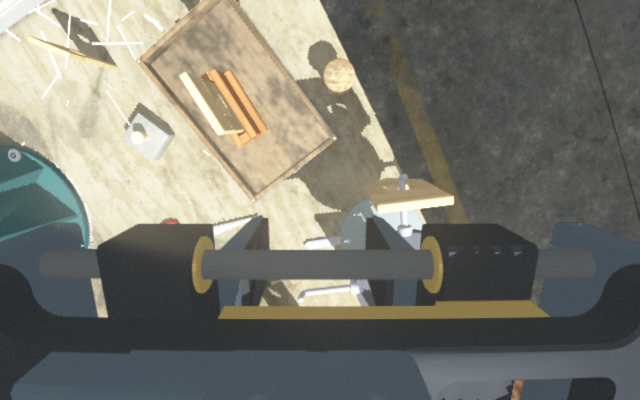

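Run:
```python
from h import *
w=snap('wrist')
W=w['color'];
print('hooktip',onz(w,302,297,.196),'ptr',onz(w,307,244,.006))
hs=cv2.cvtColor(W,cv2.COLOR_RGB2HSV)
for p in((184,80),(205,110),(218,132),(200,90),(230,125)): print(p,W[p[1],p[0]],hs[p[1],p[0]])
for p in((181,75),(187,73),(216,137),(224,133)): print(p,onz(w,*p,.163).round(4))
cv2.imwrite('pics/c4.png',cv2.cvtColor(cv2.resize(W[50:160,150:300],None,fx=5,fy=5,interpolation=3),cv2.COLOR_RGB2BGR))
```

```text
hooktip [ 0.45935229 -0.28921368  0.196     ] ptr [ 0.45768644 -0.29251604  0.006     ]
(184, 80) [234 218 171] [ 22  69 234]
(205, 110) [255 254 238] [ 28  17 255]
(218, 132) [247 237 198] [ 24  51 247]
(200, 90) [246 232 181] [ 24  67 246]
(230, 125) [164 148 114] [ 20  78 164]
(181, 75) [0.4609 0.009  0.163 ]
(187, 73) [0.4682 0.0075 0.163 ]
(216, 137) [ 0.4594 -0.0701  0.163 ]
(224, 133) [ 0.4704 -0.0707  0.163 ]
```

View pics/c4.png

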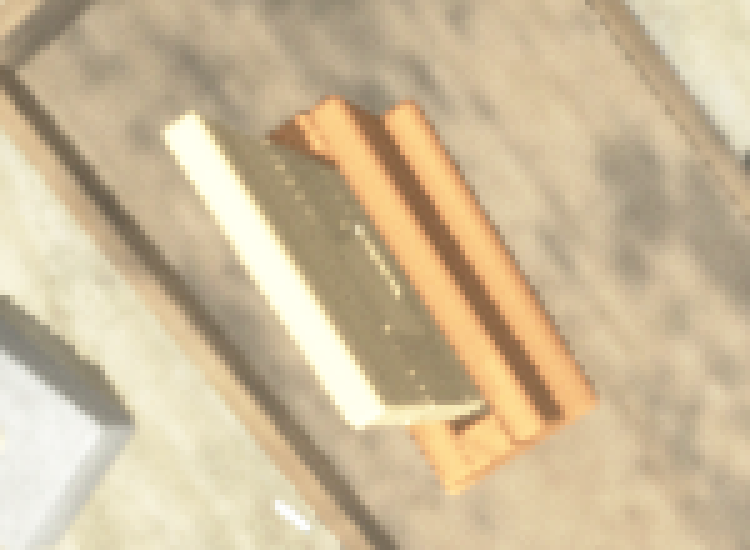

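>>> move_arm(moves=[-0.019, 0.036, 0, 0, 0, 0.13, -0.2, -0.019, 0.036, 0, 0, 0, 0.13, -0.2, -0.019, 0.036, 0, 0, 0, 0.13, -0.2, -0.019, 0.036, 0, 0, 0, 0.14, -0.2, 0, 0, 0, 0, 0, 0, -0.2, 0, 0, -0.05, 0, 0, 0, -0.2, 0, 0, -0.05, 0, 0, 0, -0.2, 0, 0, -0.05, 0, 0, 0, -0.2, 0, 0, -0.015, 0, 0, 0, -0.2, 0, 0, 0, 0, 0, 0, -0.2])

```text
clock: 8.0
position: [0.4713, -0.0318, 0.2372]
orientation: [0.006, 0.693, 0.721, -0.001]
wrist_force: [0.2, -0.2, -0.2]
grip_width: 0.0547
```

Run:
```python
from h import *
s=ctrl.get_state();R_=q2R(s['orientation'])
print(s['position'],'yaw',np.arctan2(R_[1,1],R_[0,1]),s['joints'].round(2))
w=snap('wrist','w4.png')
```

```text
[ 0.47129203 -0.03179719  0.23717132] yaw 0.03919345664035783 [-0.11  0.01  2.19 -0.01  0.94 -0.14]
```

View pics/w4.png

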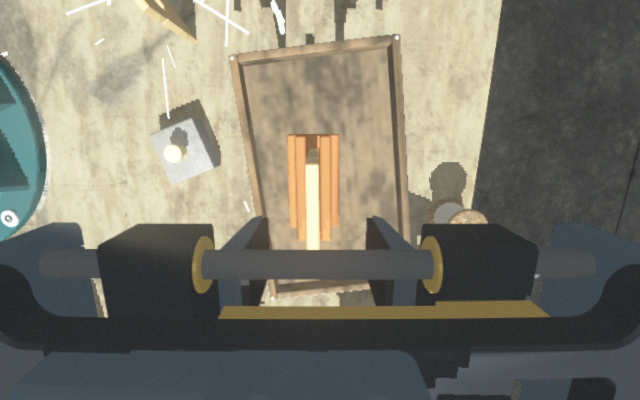

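Run:
```python
from h import *
w=snap('wrist');s=ctrl.get_state()
print([onz(w,*p,.163).round(4) for p in((307,165),(319,165),(307,245),(319.5,245),(313,164),(313,153))])
print([onz(w,*p,.063).round(4) for p in((288,136),(338,136),(290,238),(339,228))])
print(R.from_matrix(q2R(s['orientation'])@np.diag([1,-1,-1])).as_rotvec())
```

```text
[array([0.4626, 0.007 , 0.163 ]), array([0.471 , 0.0073, 0.163 ]), array([ 0.4645, -0.0523,  0.163 ]), array([ 0.4738, -0.0519,  0.163 ]), array([0.4668, 0.0079, 0.163 ]), array([0.4665, 0.0155, 0.163 ])]
[array([0.441 , 0.0225, 0.063 ]), array([0.4906, 0.0244, 0.063 ]), array([ 0.445 , -0.0845,  0.063 ]), array([ 0.4969, -0.0713,  0.063 ])]
[-1.52839970e-02  1.39480916e-03  1.61051548e+00]
```

>>> move_arm(moves=[-0.003, -0.001, -0.02, 0.01, 0.007, 0, -0.2, 0, 0, -0.03, 0, 0, 0, -0.2, 0, 0, -0.027, 0, 0, 0, -0.2, 0, 0, 0, 0, 0, 0, -0.2, 0, 0, 0, 0, 0, 0, 0.3, 0, 0, 0, 0, 0, 0, 0.6, 0, 0, 0, 0, 0, 0, 0.95, 0, 0, 0, 0, 0, 0, 0.95, 0, 0, 0, 0, 0, 0, 0.95, 0, 0, 0, 0, 0, 0, 0.95], force=25)

```text
clock: 9.35
position: [0.4716, -0.0335, 0.1644]
orientation: [0.004, 0.693, 0.721, 0.004]
wrist_force: [-3.2, -0.6, 3.6]
grip_width: 0.0104
```

>>> move_arm(moves=[0, 0, 0.01, 0, 0, 0, 0.95, 0, 0, 0.01, 0, 0, 0, 0.95, 0, 0, 0.015, 0, 0, 0, 0.95, 0, 0, 0.015, 0, 0, 0, 0.95, 0, 0, 0.015, 0, 0, 0, 0.95, 0, 0, 0.015, 0, 0, 0, 0.95, 0, 0, 0.01, 0, 0, 0, 0.95, 0, 0, 0, 0, 0, 0, 0.95, 0, 0, 0, 0, 0, 0, 0.95, 0, 0, 0, 0, 0, 0, 0.95])

```text
clock: 10.6
position: [0.4722, -0.0335, 0.2618]
orientation: [0.005, 0.693, 0.721, 0.005]
wrist_force: [0.4, 0.7, 0.2]
grip_width: 0.01
```

Run:
```python
from h import *
s=ctrl.get_state();R_=q2R(s['orientation'])
print(s['position'],'yaw',np.arctan2(R_[1,1],R_[0,1]),R_[:,2],s['joints'].round(2),s['wrist_force'],s['grip_width'])
b=snap('side','s5.png')
W=cv2.imread('pics/s5.png');cv2.imwrite('pics/c5.png',cv2.resize(W[150:350,170:390],(770,600)))
```

```text
[ 0.47217932 -0.03347224  0.26176707] yaw 0.039122264713462106 [ 1.39572962e-02 -3.13495775e-05 -9.99902592e-01] [-0.12 -0.03  2.17  0.    0.98 -0.16] [0.39841341 0.720119   0.19328976] 0.009957363051933288
```

View pics/c5.png

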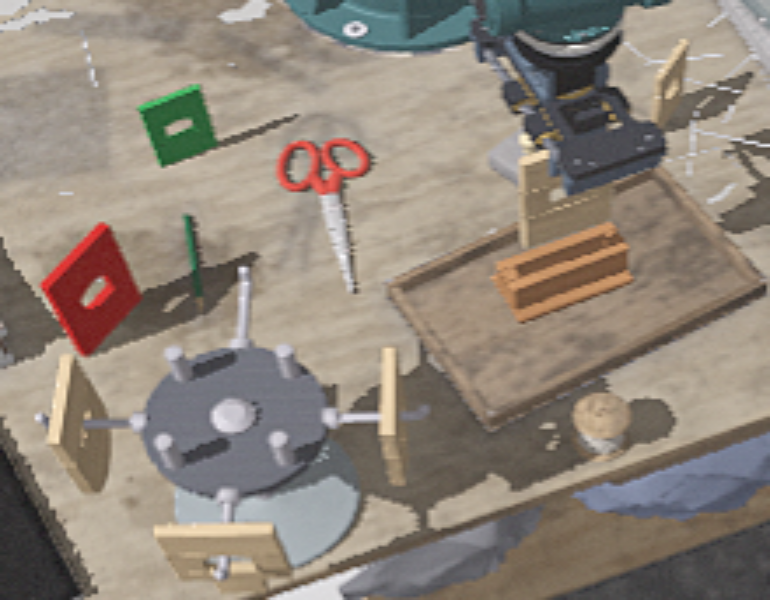

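Run:
```python
from h import *
b=snap('side');a=snap('top','top5.png');s=lambda x,y:(170+x/3.5,150+y/3)
c=onz(b,*s(234,411),.196);print('nut',c)
P=[onz(b,*s(*x),.232)[:2] for x in((175,352),(286,351),(281,438),(165,442))]
m=np.mean(P,0);print('peg mean',m)
for p in P: d=p-m;print(np.linalg.norm(d).round(4),(np.arctan2(d[1],d[0])%(np.pi/2)).round(3))
for z in(.19,.196):
  t=onz(b,*s(244,268),z)[:2];d=t-m;print('tip',t,np.linalg.norm(d),np.arctan2(d[1],d[0]))
# top: bright blobs near predicted pegs & tip
g=cv2.cvtColor(a['color'],cv2.COLOR_RGB2GRAY).astype(float)
C=np.array([.5865,-.3435])
def blob(p,k=4):
    u,v=proj(a,p);x0,y0=int(round(u))-k,int(round(v))-k
    w=g[y0:y0+2*k+1,x0:x0+2*k+1].copy();bg=np.median(w);w=np.clip(w-bg-25,0,None)
    yy,xx=np.mgrid[0:2*k+1,0:2*k+1];S=w.sum()+1e-9
    return (x0+(w*xx).sum()/S,y0+(w*yy).sum()/S),S
Q=[]
for i in range(4):
    th=.428+i*np.pi/2;px,S=blob([*(C+.056*np.array([np.cos(th),np.sin(th)])),.230],3);q=onz(a,*px,.230)[:2];Q.append(q);print('top peg',q.round(4),S)
m2=np.mean(Q,0);print(m2,[(np.arctan2(*(q-m2)[::-1])%(np.pi/2)).round(3) for q in Q])
for nm,z in(('tip',.196),('ptr',.006)):
    px,S=blob([*(C+.138*np.array([np.cos(2.784),np.sin(2.784)])),z],4);q=onz(a,*px,z)[:2];d=q-m2;print(nm,px,q.round(4),S,np.linalg.norm(d),np.arctan2(*d[::-1]))
# side camera pointer?
print(proj(b,[.5865-.138*.937,-.3435+.138*.35,.006]))
```

```text
nut [ 0.58773626 -0.34260352  0.196     ]
peg mean [ 0.58969769 -0.34294968]
0.0565 0.411
0.0554 0.406
0.0558 0.43
0.0564 0.419
tip [ 0.45517547 -0.29417271] 0.14309234560487502 2.7937423987810686
tip [ 0.4587576  -0.29441038] 0.1396473069853119 2.78659843846731
top peg [ 0.6379 -0.3201] 511.000000001
top peg [ 0.5643 -0.2916] 455.000000001
top peg [ 0.5358 -0.3658] 472.000000001
top peg [ 0.61  -0.394] 663.000000001
[ 0.58700256 -0.34287224] [np.float64(0.421), np.float64(0.418), np.float64(0.421), np.float64(0.423)]
tip (np.float64(405.6713615023349), np.float64(181.82629107979423)) [ 0.4568 -0.2893] 213.000000001 0.14082328357347212 2.751357107524241
ptr (np.float64(401.2402597402257), np.float64(190.74675324674192)) [ 0.4657 -0.3007] 154.000000001 0.12843932501915456 2.8072421354484307
(np.float64(248.34902865920765), np.float64(270.39956776900107))
```

>>> move_arm(moves=[-0.0055, -0.02, 0, 0, 0.014, -0.05, 0.95, -0.0055, -0.032, 0, 0, 0, -0.05, 0.95, -0.0055, -0.033, 0, 0, 0, -0.05, 0.95, -0.0055, -0.033, 0, 0, 0, -0.05, 0.95, -0.0055, -0.033, 0, 0, 0, -0.05, 0.95, -0.0055, -0.033, 0, 0, 0, -0.05, 0.95, -0.0055, -0.033, 0, 0, 0, -0.05, 0.95, -0.0055, -0.03, 0, 0, 0, -0.05, 0.95, 0, 0, 0, 0, 0, 0, 0.95, 0, 0, 0, 0, 0, 0, 0.95])

```text
clock: 12.0
position: [0.4255, -0.2875, 0.2598]
orientation: [-0.002, 0.826, 0.564, -0.001]
wrist_force: [1.1, 0.1, -0.3]
grip_width: 0.0099
```

```bash
cat > st.py <<'E'
from h import *
s=ctrl.get_state();R_=q2R(s['orientation'])
C=np.array([.587,-.343]);u=np.array([np.cos(2.777),np.sin(2.777)]);v=np.array([-u[1],u[0]]);d=s['position'][:2]-C
print(s['position'].round(4),'r',d@u,'lat',d@v,'v',v,'yaw err',np.arctan2(R_[1,1],R_[0,1])-(2.777-np.pi),R_[:,2].round(4),s['wrist_force'].round(1),s['grip_width'])
E
python3 st.py
python3 - <<'E'
from h import *
w=snap('wrist','w6.png'); b=snap('side','s6.png')
W=cv2.imread('pics/w6.png');S=cv2.imread('pics/s6.png')
cv2.imwrite('pics/c6.png',np.vstack([W[60:280,100:540][:, :440],np.zeros((4,440,3),np.uint8),cv2.resize(S[190:300,170:390],(440,220))]))
E
```

```text
[ 0.4255 -0.2875  0.2598] r 0.1706487761918795 lat 0.005671958181383165 v [-0.35656875 -0.93426909] yaw err -0.007936771604831916 [-0.003   0.0018 -1.    ] [ 1.1  0.1 -0.3] 0.009929325171921764
```

View pics/c6.png

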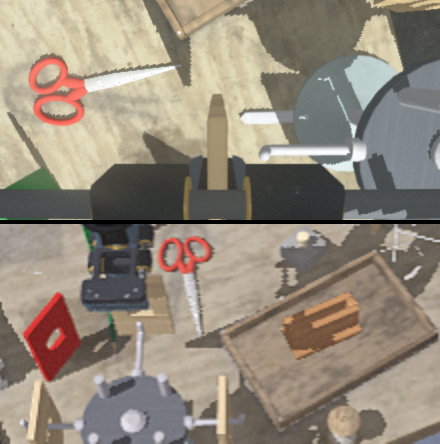

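Run:
```python
from h import *
w=snap('wrist')
C=np.array([.587,-.343]);u=np.array([np.cos(2.777),np.sin(2.777)]);v=np.array([-u[1],u[0]])
for n,px,z in(('tip',(364,213),.196),('hook root',(455,211),.18),('ptr',(340,177),.006),('tmpl far end top',(316,155),.2585)):
    d=onz(w,*px,z)[:2]-C;print(n,d@u,d@v)
```

```text
tip 0.13943677777083474 -0.002232276859479984
hook root 0.06942090604486026 0.0010710555609917938
ptr 0.14297033315696445 0.0017168386671050507
tmpl far end top 0.1716719588036199 -0.047122299654454136
```

Run:
```python
from h import *
w=snap('wrist')
C=np.array([.587,-.343]);u=np.array([np.cos(2.777),np.sin(2.777)]);v=np.array([-u[1],u[0]])
for px in ((316,155),(317,154)):
  d=onz(w,*px,.1135)[:2]-C;print(d@u,d@v)
for lat in(-.034,-.030,.006-.05):
  for z in(.1135,.2585): print(lat,z,proj(w,[*(C+.1706*u+lat*v),z]))
W=cv2.cvtColor(w['color'],cv2.COLOR_RGB2HSV)
print([(r,W[r,317].tolist()) for r in range(145,262,4)])
```

```text
0.1725662347488506 -0.03522712238594546
0.1716423380558002 -0.03613137583005918
-0.034 0.1135 (np.float64(318.1519818530073), np.float64(156.330182897642))
-0.034 0.2585 (np.float64(318.411519824826), np.float64(183.1205010655735))
-0.03 0.1135 (np.float64(318.17985852592807), np.float64(160.6982901879243))
-0.03 0.2585 (np.float64(318.4638863993323), np.float64(191.4475728805616))
-0.044000000000000004 0.1135 (np.float64(318.08147565946706), np.float64(145.29541033521602))
-0.044000000000000004 0.2585 (np.float64(318.27748230215445), np.float64(161.85842710057034))
[(145, [21, 51, 208]), (149, [26, 46, 226]), (153, [22, 51, 210]), (157, [19, 74, 142]), (161, [21, 70, 134]), (165, [20, 78, 134]), (169, [22, 76, 145]), (173, [20, 74, 141]), (177, [20, 77, 152]), (181, [20, 79, 165]), (185, [20, 80, 165]), (189, [19, 77, 165]), (193, [19, 74, 168]), (197, [19, 79, 165]), (201, [19, 76, 165]), (205, [20, 76, 164]), (209, [19, 80, 162]), (213, [19, 77, 163]), (217, [19, 78, 163]), (221, [19, 76, 161]), (225, [20, 78, 161]), (229, [20, 82, 162]), (233, [20, 77, 162]), (237, [19, 77, 163]), (241, [20, 80, 160]), (245, [19, 78, 161]), (249, [19, 72, 139]), (253, [45, 7, 78]), (257, [30, 3, 79]), (261, [90, 6, 82])]
```

>>> move_arm(moves=[0.002, 0.005, 0, 0, 0, 0.008, 0.95, 0, 0, 0, 0, 0, 0, 0.95, 0.0095, -0.0036, 0, 0, 0, 0, 0.95, 0.0095, -0.0036, 0, 0, 0, 0, 0.95, 0.0095, -0.0036, 0, 0, 0, 0, 0.95, 0.0095, -0.0036, 0, 0, 0, 0, 0.95, 0.0095, -0.0036, 0, 0, 0, 0, 0.95, 0.0095, -0.0036, 0, 0, 0, 0, 0.95, 0, 0, 0, 0, 0, 0, 0.95, 0, 0, 0, 0, 0, 0, 0.95])

```text
clock: 13.45
position: [0.4899, -0.3043, 0.2598]
orientation: [-0.001, 0.823, 0.569, -0.001]
wrist_force: [0.6, 0.2, -0.7]
grip_width: 0.0097
```

```bash
python3 st.py
```

```text
[ 0.4899 -0.3043  0.2598] r 0.1044709439729919 lat -0.001549635619371413 v [-0.35656875 -0.93426909] yaw err 0.0033183923662719605 [-0.0026  0.0015 -1.    ] [ 0.6  0.2 -0.7] 0.009716001721207129
```

>>> move_arm(moves=[-0.004, 0.0015, -0.004, 0, 0, 0, 0.95, 0, 0, -0.004, 0, 0, 0, 0.95, 0, 0, -0.004, 0, 0, 0, 0.95, 0, 0, -0.004, 0, 0, 0, 0.95, 0, 0, -0.004, 0, 0, 0, 0.95, 0, 0, -0.002, 0, 0, 0, 0.95, 0, 0, 0, 0, 0, 0, 0.95, 0, 0, 0, 0, 0, 0, 0.95, 0, 0, 0, 0, 0, 0, 0.95, 0, 0, 0, 0, 0, 0, 0.95])

```text
clock: 14.7
position: [0.4851, -0.3026, 0.2366]
orientation: [-0.001, 0.823, 0.568, -0.001]
wrist_force: [0.1, -0.5, 0.5]
grip_width: 0.0099
```

```bash
python3 st.py
```

```text
[ 0.4851 -0.3026  0.2366] r 0.10961545910105958 lat -0.001365914403373561 v [-0.35656875 -0.93426909] yaw err 0.0031589904769660504 [-0.0026  0.0012 -1.    ] [ 0.1 -0.5  0.5] 0.00989555028488821
```

Close to the seat, with no contact force yet. I'll lower it in 1 mm steps.

>>> move_arm(moves=[0, 0, -0.001, 0, 0, 0, 0.95, 0, 0, -0.001, 0, 0, 0, 0.95, 0, 0, 0, 0, 0, 0, 0.95, 0, 0, 0, 0, 0, 0, 0.95, 0, 0, 0, 0, 0, 0, 0.95, 0, 0, 0, 0, 0, 0, 0.95, 0, 0, 0, 0, 0, 0, 0.95, 0, 0, 0, 0, 0, 0, 0.95, 0, 0, 0, 0, 0, 0, 0.95, 0, 0, 0, 0, 0, 0, 0.95])

```text
clock: 15.95
position: [0.4855, -0.303, 0.2364]
orientation: [-0.001, 0.823, 0.569, -0.001]
wrist_force: [-0.3, -0.6, 2.6]
grip_width: 0.0099
```

>>> move_arm(moves=[0, 0, -0.0005, 0, 0, 0, 0.95, 0, 0, 0, 0, 0, 0, 0.7, 0, 0, 0, 0, 0, 0, 0.6, 0, 0, 0, 0, 0, 0, 0.5, 0, 0, 0, 0, 0, 0, 0.4, 0, 0, 0, 0, 0, 0, 0.3, 0, 0, 0, 0, 0, 0, 0.3, 0, 0, 0, 0, 0, 0, 0.3, 0, 0, 0, 0, 0, 0, 0.3, 0, 0, 0, 0, 0, 0, 0.3])

```text
clock: 17.2
position: [0.4855, -0.3028, 0.2356]
orientation: [-0.001, 0.823, 0.569, -0.001]
wrist_force: [0.1, 0.4, -0.7]
grip_width: 0.032
```

```bash
python3 st.py
```

```text
[ 0.4855 -0.3028  0.2356] r 0.1091944462306188 lat -0.0013428913952859554 v [-0.35656875 -0.93426909] yaw err 0.003224961881355848 [-0.0022  0.001  -1.    ] [ 0.1  0.4 -0.7] 0.03201350385680441
```

>>> move_arm(moves=[0, 0, 0.01, 0, 0, 0, 0.3, 0, 0, 0.015, 0, 0, 0, 0.3, 0, 0, 0.02, 0, 0, 0, 0.3, 0, 0, 0.03, 0, 0, 0, 0.3, 0, 0, 0.04, 0, 0, 0, 0.3, 0, 0, 0.04, 0, 0, 0, 0.3, 0, 0.05, 0.02, 0, 0, 0, 0.3, 0, 0.055, 0, 0, 0, 0, 0.3, 0, 0.055, 0, 0, 0, 0, 0.3, 0, 0.04, 0, 0, 0, 0, 0.3])

```text
clock: 18.45
position: [0.4843, -0.0993, 0.4279]
orientation: [0.003, 0.824, 0.567, 0.002]
wrist_force: [0.6, 0.4, 0.5]
grip_width: 0.0321
```

Run:
```python
from h import *
a=snap('top','top7.png');b=snap('side','s7.png')
A=cv2.imread('pics/top7.png');S=cv2.imread('pics/s7.png')
cv2.imwrite('pics/c7.png',np.vstack([cv2.resize(S[180:350,170:440],(648,408)),cv2.resize(A[110:190,350:478],(648,190*1)) if 0 else cv2.resize(A[120:195,365:455],(228,190))[:, :].repeat(1,1) if 0 else cv2.copyMakeBorder(cv2.resize(A[120:195,365:455],(228,190)),0,0,0,420,cv2.BORDER_CONSTANT)]))
s=ctrl.get_state();print(s['position'],s['wrist_force'])
```

```text
[ 0.48442838 -0.09835326  0.42798046] [-0.11958256 -0.32578629 -0.41337675]
```

View pics/c7.png

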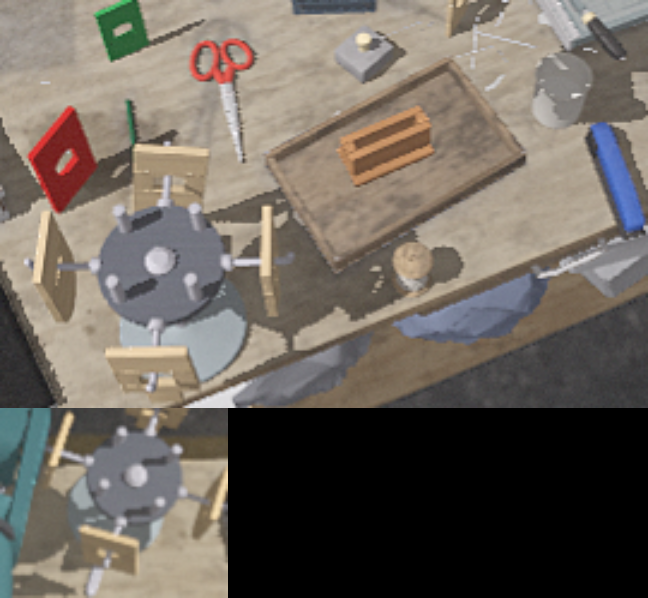

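The template is hanging on the formerly empty hook at side crop (170,165), and the stand is empty. I'll let it settle, then check the head angle and the template height numerically.

>>> move_arm(moves=[0, 0, 0, 0, 0, 0, 0.3, 0, 0, 0, 0, 0, 0, 0.3, 0, 0, 0, 0, 0, 0, 0.3, 0, 0, 0, 0, 0, 0, 0.3, 0, 0, 0, 0, 0, 0, 0.3, 0, 0, 0, 0, 0, 0, 0.3, 0, 0, 0, 0, 0, 0, 0.3, 0, 0, 0, 0, 0, 0, 0.3, 0, 0, 0, 0, 0, 0, 0.3, 0, 0, 0, 0, 0, 0, 0.3])

```text
clock: 19.8
position: [0.4844, -0.1008, 0.4291]
orientation: [0.003, 0.824, 0.567, 0.002]
wrist_force: [0.6, -0.0, -0.4]
grip_width: 0.0321
```

Run:
```python
from h import *
b=snap('side');a=snap('top')
g=cv2.cvtColor(a['color'],cv2.COLOR_RGB2GRAY).astype(float);C=np.array([.587,-.343]);Q=[]
for i in range(4):
    th=.421+i*np.pi/2;u,v=proj(a,[*(C+.056*np.array([np.cos(th),np.sin(th)])),.23]);x0,y0=int(round(u))-3,int(round(v))-3
    w=g[y0:y0+7,x0:x0+7];w=np.clip(w-np.median(w)-25,0,None);yy,xx=np.mgrid[0:7,0:7]
    Q.append(onz(a,x0+(w*xx).sum()/w.sum(),y0+(w*yy).sum()/w.sum(),.23)[:2])
m=np.mean(Q,0);print(m,[(np.arctan2(*(q-m)[::-1])%(np.pi/2)).round(3) for q in Q])
s=lambda x,y:(170+x/2.4,180+y/2.4);t=lambda x,y:(365+x*90/228,120+(y-408)*75/190)
P=[tri(a,t(80,529),b,s(135,147)),tri(a,t(137,544),b,s(208,150))];print(P)
u=np.array([np.cos(2.777),np.sin(2.777)]);mid=(P[0][0]+P[1][0])/2;d=mid[:2]-C;print('mid',mid,'r',d@u,'lat',d@[-u[1],u[0]])
# swing: compare two side frames
b2=snap('side');x=np.abs(b2['color'][230:280,215:265].astype(int)-b['color'][230:280,215:265]).mean();print('diff',x)
```

```text
[ 0.58708251 -0.34299445] [np.float64(0.415), np.float64(0.415), np.float64(0.418), np.float64(0.422)]
[(array([ 0.48960473, -0.29174914,  0.24598824]), np.float64(0.07761167619328752)), (array([ 0.48815375, -0.29458457,  0.22547592]), np.float64(0.07814456600499482))]
mid [ 0.48887924 -0.29316686  0.23573208] r 0.10944013417584987 lat -0.011570769929824802
diff 1.8073333333333332
```

Run:
```python
from h import *
b=snap('side');a=snap('top')
s=lambda x,y:(170+x/2.4,180+y/2.4);t=lambda x,y:(365+x*90/228,120+(y-408)*75/190)
C=np.array([.587,-.343]);u=np.array([np.cos(2.773),np.sin(2.773)]);v=np.array([-u[1],u[0]])
for x,y in(((80,529),(208,150)),((137,544),(135,147))):
    p,e=tri(a,t(*x),b,s(*y));d=p[:2]-C;print(p,e,'r',d@u,'lat',d@v)
b2=snap('side');D=np.abs(b2['color'].astype(int)-b['color']);print('diff',D[230:280,215:265].mean(),D.mean())
```

```text
[ 0.50126084 -0.25710895  0.22310026] 0.001292756007187635 r 0.11092731877366095 lat -0.049230136600905826
[ 0.47465748 -0.32996736  0.23627433] 0.0006502969354933104 r 0.10949277526737689 lat 0.02832003429047526
diff 1.7794666666666668 1.9135403645833333
```

```bash
cat > chk.py <<'E'
from h import *
C=np.array([.587,-.343]);u=np.array([np.cos(2.773),np.sin(2.773)]);v=np.array([-u[1],u[0]])
def mask(im,old,roi,th=22):
    x0,y0,x1,y1=roi
    n=cv2.GaussianBlur(np.mean([snap(im)['color'] for _ in range(3)],0),(3,3),.6);o=cv2.imread(old)[:,:,::-1].astype(float)
    d=np.abs(n-cv2.GaussianBlur(o,(3,3),.6)).max(2)[y0:y1,x0:x1]
    return (d>th).astype(np.uint8)
def quad(x,z0=.089,z1=.234,lat0=0,tilt=0,r=.1145):
    # outer face corners
    P=[]
    for l,h in((-.04,0.05),(.04,.05),(.04,-.095),(-.04,-.095)):
        L=lat0+l*np.cos(tilt)+h*np.sin(tilt);Z=.184+h*np.cos(tilt)-l*np.sin(tilt)
        P.append(proj(x,[*(C+r*u+L*v),Z]))
    return np.array(P)
for nm,old,roi in(('side','pics/s5.png',(215,225,275,275)),('top','pics/top5.png',(390,158,430,192))):
    im=snap(nm);m=mask(nm,old,roi);print(nm,m.sum())
    print('\n'.join(''.join('#' if q else '.' for q in r) for r in m))
    print('expected upright outer(.115)/inner(.105)',(quad(im)-roi[:2]).round(1).tolist(),(quad(im,r=.1045)-roi[:2]).round(1).tolist())
E
python3 chk.py
```

```text
side 706
............................................................
............................................................
............................................................
............................................................
............................................................
............................................................
............................................................
............................................................
............................................................
............................................................
............................................................
............................................................
............................................................
............................................................
...........#####.......##...................................
..........#############.#...................................
..........#########################.........................
..........################################............
[... 2964 characters left out ...]
................
..........#..###.######....##...........
.............##.....##...####...........
.............##........######...........
...................##########...........
..................###########...........
.....................########...........
.........................####...........
........................................
........................................
........................................
........................................
###.....................................
#####...................................
expected upright outer(.115)/inner(.105) [[9.4, 10.8], [31.7, 18.3], [24.6, 27.7], [4.2, 20.8]] [[10.3, 8.1], [32.6, 15.6], [25.4, 25.2], [5.0, 18.3]]
```

```bash
cat >> chk.py <<'E'
print('----')
im=snap('side');it=snap('top')
for tilt in(-.3,-.2,-.1,.1):
    print(tilt,'side',(quad(im,tilt=tilt)-[215,225]).round(1).tolist(),'top',(quad(it,tilt=tilt,r=.1045)-[390,158]).round(1).tolist())
E
python3 chk.py | sed -n '/----/,$p'
```

```text
----
-0.3 side [[43.6, 16.8], [12.7, 13.1], [5.4, 38.1], [33.8, 41.1]] top [[6.2, 8.0], [28.4, 13.3], [33.0, 26.5], [12.3, 21.4]]
-0.2 side [[41.9, 15.9], [10.6, 13.7], [8.7, 39.0], [37.4, 40.8]] top [[7.4, 8.0], [29.9, 14.1], [30.5, 26.2], [9.8, 20.4]]
-0.1 side [[40.0, 15.1], [8.7, 14.3], [12.2, 39.8], [40.8, 40.3]] top [[8.8, 8.0], [31.3, 14.8], [28.0, 25.8], [7.3, 19.4]]
0.1 side [[35.7, 13.6], [5.3, 16.0], [19.3, 40.9], [47.2, 38.8]] top [[11.9, 8.3], [33.7, 16.3], [22.8, 24.6], [2.8, 17.2]]
```

>>> move_arm(moves=[0, -0.045, 0, 0, 0, 0, 0.2, 0, -0.045, 0, 0, 0, 0, 0.2, 0, -0.045, 0, 0, 0, 0, 0.2, 0, -0.04, 0, 0, 0, 0, 0.2, 0, -0.02, 0, 0, 0, 0, 0.2, 0, 0, 0, 0, 0, 0, 0.2, 0, 0, -0.04, 0, 0, 0, 0.2, 0, 0, -0.04, 0, 0, 0, 0.2, 0, 0, -0.03, 0, 0, 0, 0.2, 0, 0, 0, 0, 0, 0, 0.2])

```text
clock: 22.25
position: [0.4846, -0.2965, 0.3176]
orientation: [0.004, 0.823, 0.568, 0.003]
wrist_force: [0.7, -0.8, 0.0]
grip_width: 0.0363
```

```bash
python3 st.py
```

```text
[ 0.4846 -0.2965  0.3176] r 0.11228942235109861 lat -0.006962902746174313 v [-0.35656875 -0.93426909] yaw err 0.002545107646507172 [ 0.0097 -0.0023 -1.    ] [ 0.7 -0.8  0. ] 0.036307298941357334
```

>>> move_arm(moves=[0.001, -0.006, -0.005, 0.002, 0.01, 0, 0.2, 0, 0, -0.02, 0, 0, 0, 0.2, 0, 0, -0.02, 0, 0, 0, 0.2, 0, 0, -0.02, 0, 0, 0, 0.2, 0, 0, -0.013, 0, 0, 0, 0.2, 0, 0, 0, 0, 0, 0, 0.2, 0, 0, 0, 0, 0, 0, 0.2, 0, 0, 0, 0, 0, 0, 0.2, 0, 0, 0, 0, 0, 0, 0.2, 0, 0, 0, 0, 0, 0, 0.2])

```text
clock: 23.5
position: [0.4883, -0.3033, 0.241]
orientation: [0.004, 0.823, 0.569, 0.001]
wrist_force: [0.5, -0.1, -0.5]
grip_width: 0.0363
```

```bash
python3 st.py
```

```text
[ 0.4883 -0.3033  0.241 ] r 0.10635795501143802 lat -0.0019295536830219273 v [-0.35656875 -0.93426909] yaw err 0.0032465744924903284 [ 0.0062 -0.0048 -1.    ] [ 0.5 -0.1 -0.5] 0.03634347882316151
```

>>> move_arm(moves=[-0.003, 0.001, -0.002, 0.004, 0.006, 0, 0.2, 0, 0, 0, 0, 0, 0, 0.2, 0, 0, 0, 0, 0, 0, 0.5, 0, 0, 0, 0, 0, 0, 0.6, 0, 0, 0, 0, 0, 0, 0.7, 0, 0, 0, 0, 0, 0, 0.95, 0, 0, 0, 0, 0, 0, 0.95, 0, 0, 0, 0, 0, 0, 0.95, 0, 0, 0, 0, 0, 0, 0.95, 0, 0, 0, 0, 0, 0, 0.95])

```text
clock: 24.75
position: [0.4851, -0.3022, 0.239]
orientation: [0.0, 0.823, 0.569, -0.0]
wrist_force: [-1.0, -0.3, 0.9]
grip_width: 0.0098
```

```bash
python3 st.py
```

```text
[ 0.4851 -0.3022  0.239 ] r 0.10974097871804774 lat -0.001744213706855008 v [-0.35656875 -0.93426909] yaw err 0.003207043331068804 [-2.e-04 -6.e-04 -1.e+00] [-1.  -0.3  0.9] 0.00978801823130132
```

>>> move_arm(moves=[0, 0, 0.004, 0, 0, 0, 0.95, 0, 0, 0.004, 0, 0, 0, 0.95, 0, 0, 0, 0, 0, 0, 0.95, -0.0016, -0.0041, 0, 0.053, -0.02, 0, 0.95, -0.0016, -0.0041, 0, 0.053, -0.02, 0, 0.95, -0.0016, -0.0042, 0, 0.053, -0.02, 0, 0.95, 0, 0, 0, 0, 0, 0, 0.95, 0, 0, 0, 0, 0, 0, 0.95, 0, 0, 0, 0, 0, 0, 0.95, 0, 0, 0, 0, 0, 0, 0.95])

```text
clock: 26.0
position: [0.4805, -0.314, 0.2479]
orientation: [-0.048, 0.819, 0.567, 0.071]
wrist_force: [0.1, -0.3, -0.8]
grip_width: 0.0096
```

```bash
python3 st.py
python3 - <<'E'
from h import *
C=np.array([.587,-.343]);u=np.array([np.cos(2.773),np.sin(2.773)]);v=np.array([-u[1],u[0]])
s=ctrl.get_state();R_=q2R(s['orientation']);print('tilt',np.dot(R_[:2,2],v))
w=snap('wrist','w8.png');b=snap('side','s8.png')
n=b['color'].astype(float);o=cv2.imread('pics/s5.png')[:,:,::-1].astype(float)
d=np.abs(cv2.GaussianBlur(n,(3,3),.6)-cv2.GaussianBlur(o,(3,3),.6)).max(2)[225:275,215:275]>22
print('\n'.join(''.join('#' if q else '.' for q in r) for r in d))
# predicted upright outline if eye centre at lat 0, with eye 8mm above the seat
def quad(r,dz,L=0):return [tuple(np.round(np.array(proj(b,[*(C+r*u+(l+L)*v),.184+dz+h]))-[215,225],1)) for l,h in((-.04,.05),(.04,.05),(.04,-.095),(-.04,-.095))]
print(quad(.1145,.006),quad(.1045,.006))
E
```

```text
[ 0.4805 -0.314   0.2479] r 0.1097987170976189 lat 0.010867404800912223 v [-0.35656875 -0.93426909] yaw err 0.0045638941765764884 [ 0.0607  0.1593 -0.9854] [ 0.1 -0.3 -0.8] 0.009557302784730552
tilt -0.1704149733516028
######################......................................
#########.#############.....................................
#########..#############....................................
##########.#############....................................
##########.#############....................................
##########.#############....................................
###########.############....................................
########################....................................
###########.############....................................
########################....................................
########################....................................
########################....................................
########################....................................
###########.#####......##.#........##.......................
############.#####...######
[... 1772 characters left out ...]
...............###############
............................................################
............................................################
.............................................############...
............................................................
............................................................
............................................................
[(np.float64(37.6), np.float64(13.1)), (np.float64(6.5), np.float64(14.0)), (np.float64(15.4), np.float64(39.5)), (np.float64(43.9), np.float64(38.7))] [(np.float64(37.4), np.float64(16.5)), (np.float64(6.2), np.float64(17.4)), (np.float64(15.1), np.float64(42.7)), (np.float64(43.7), np.float64(41.9))]
```

>>> move_arm(moves=[0, 0, -0.003, 0, 0, 0, 0.95, 0, 0, -0.003, 0, 0, 0, 0.95, 0, 0, -0.002, 0, 0, 0, 0.95, 0, 0, -0.001, 0, 0, 0, 0.95, 0, 0, 0, 0, 0, 0, 0.95, 0, 0, 0, 0, 0, 0, 0.95, 0, 0, 0, 0, 0, 0, 0.95, 0, 0, 0, 0, 0, 0, 0.95, 0, 0, 0, 0, 0, 0, 0.95, 0, 0, 0, 0, 0, 0, 0.95])

```text
clock: 27.35
position: [0.4805, -0.314, 0.2382]
orientation: [-0.048, 0.819, 0.567, 0.071]
wrist_force: [0.3, 0.4, -2.0]
grip_width: 0.0096
```

>>> move_arm(moves=[0, 0, -0.001, 0, 0, 0, 0.95, 0, 0, -0.0005, 0, 0, 0, 0.95, 0, 0, 0, 0, 0, 0, 0.95, 0, 0, 0, 0, 0, 0, 0.95, 0, 0, 0, 0, 0, 0, 0.95, 0, 0, 0, 0, 0, 0, 0.95, 0, 0, 0, 0, 0, 0, 0.95, 0, 0, 0, 0, 0, 0, 0.95, 0, 0, 0, 0, 0, 0, 0.95, 0, 0, 0, 0, 0, 0, 0.95])

```text
clock: 28.6
position: [0.4807, -0.3141, 0.2376]
orientation: [-0.048, 0.819, 0.567, 0.071]
wrist_force: [-1.4, 1.2, 1.8]
grip_width: 0.0099
```

```bash
python3 st.py
```

```text
[ 0.4807 -0.3141  0.2376] r 0.10958678479420216 lat 0.010900818340699033 v [-0.35656875 -0.93426909] yaw err 0.004731078270231059 [ 0.0609  0.1594 -0.9853] [-1.4  1.2  1.8] 0.009927922034022815
```

Light contact with the bar. Releasing slowly and rising.

>>> move_arm(moves=[0, 0, 0, 0, 0, 0, 0.85, 0, 0, 0, 0, 0, 0, 0.75, 0, 0, 0, 0, 0, 0, 0.65, 0, 0, 0, 0, 0, 0, 0.5, 0, 0, 0, 0, 0, 0, 0.3, 0, 0, 0, 0, 0, 0, 0.3, 0, 0, 0, 0, 0, 0, 0.3, 0, 0, 0.01, 0, 0, 0, 0.3, 0, 0, 0.015, 0, 0, 0, 0.3, 0, 0, 0.03, 0, 0, 0, 0.3])

```text
clock: 29.85
position: [0.4801, -0.3136, 0.2937]
orientation: [-0.05, 0.819, 0.567, 0.07]
wrist_force: [0.2, 0.3, 0.8]
grip_width: 0.0323
```

>>> move_arm(moves=[0, 0, 0.04, 0, 0, 0, 0.3, 0, 0, 0.05, 0, 0, 0, 0.3, 0, 0, 0.04, 0, 0, 0, 0.3, 0, 0.05, 0.02, -0.053, 0.02, 0, 0.3, 0, 0.055, 0, -0.053, 0.02, 0, 0.3, 0, 0.055, 0, -0.053, 0.02, 0, 0.3, 0, 0.05, 0, 0, 0, 0, 0.3, 0, 0, 0, 0, 0, 0, 0.3, 0, 0, 0, 0, 0, 0, 0.3, 0, 0, 0, 0, 0, 0, 0.3])

```text
clock: 31.1
position: [0.4783, -0.0993, 0.4635]
orientation: [0.008, 0.823, 0.568, 0.002]
wrist_force: [0.1, 0.0, -0.4]
grip_width: 0.0322
```

```bash
python3 chk.py
cat > pegs.py <<'E'
from h import *
a=snap('top');g=cv2.cvtColor(a['color'],cv2.COLOR_RGB2GRAY).astype(float);C=np.array([.587,-.343]);Q=[]
for i in range(4):
    th=.421+i*np.pi/2;u,v=proj(a,[*(C+.056*np.array([np.cos(th),np.sin(th)])),.23]);x0,y0=int(round(u))-3,int(round(v))-3
    w=g[y0:y0+7,x0:x0+7];w=np.clip(w-np.median(w)-25,0,None);yy,xx=np.mgrid[0:7,0:7]
    Q.append(onz(a,x0+(w*xx).sum()/w.sum(),y0+(w*yy).sum()/w.sum(),.23)[:2])
m=np.mean(Q,0);print(m,[(np.arctan2(*(q-m)[::-1])%(np.pi/2)).round(3) for q in Q],ctrl.get_state()['position'])
E
python3 pegs.py
```

```text
side 733
............................................................
............................................................
............................................................
............................................................
............................................................
............................................................
............................................................
............................................................
............................................................
............................................................
............................................................
............................................................
............................................................
............................................................
.......................##...................................
...............########.#.##########........................
.......##############################.......................
.....##############################.#.................
[... 3607 characters left out ...]
]] [[10.3, 8.1], [32.6, 15.6], [25.4, 25.2], [5.0, 18.3]]
----
-0.3 side [[43.6, 16.8], [12.7, 13.1], [5.4, 38.1], [33.8, 41.1]] top [[6.2, 8.0], [28.4, 13.3], [33.0, 26.5], [12.3, 21.4]]
-0.2 side [[41.9, 15.9], [10.6, 13.7], [8.7, 39.0], [37.4, 40.8]] top [[7.4, 8.0], [29.9, 14.1], [30.5, 26.2], [9.8, 20.4]]
-0.1 side [[40.0, 15.1], [8.7, 14.3], [12.2, 39.8], [40.8, 40.3]] top [[8.8, 8.0], [31.3, 14.8], [28.0, 25.8], [7.3, 19.4]]
0.1 side [[35.7, 13.6], [5.3, 16.0], [19.3, 40.9], [47.2, 38.8]] top [[11.9, 8.3], [33.7, 16.3], [22.8, 24.6], [2.8, 17.2]]
[ 0.58707696 -0.34302468] [np.float64(0.415), np.float64(0.413), np.float64(0.418), np.float64(0.422)] [ 0.47828168 -0.09852753  0.46304359]
```

>>> move_arm(moves=[0, 0, 0, 0, 0, 0, 0.3, 0, 0, 0, 0, 0, 0, 0.3, 0, 0, 0, 0, 0, 0, 0.3, 0, 0, 0, 0, 0, 0, 0.3, 0, 0, 0, 0, 0, 0, 0.3, 0, 0, 0, 0, 0, 0, 0.3, 0, 0, 0, 0, 0, 0, 0.3, 0, 0, 0, 0, 0, 0, 0.3, 0, 0, 0, 0, 0, 0, 0.3, 0, 0, 0, 0, 0, 0, 0.3])

```text
clock: 32.9
position: [0.4783, -0.0985, 0.463]
orientation: [0.008, 0.823, 0.568, 0.002]
wrist_force: [-0.2, 0.4, -1.1]
grip_width: 0.0319
```

```bash
python3 chk.py | sed -n '14,44p'; python3 pegs.py; python3 -c "
from h import *
b=snap('side');o=cv2.imread('pics/side0.png')[:,:,::-1].astype(int)
d=np.abs(b['color'].astype(int)-o).max(2)
print('pot',d[200:232,388:420].mean(),'tape',d[220:252,448:488].mean(),'spool',d[278:302,330:352].mean(),'ref',d[340:360,330:360].mean())
print(ctrl.sign_off())"
```

```text
............................................................
............................................................
.......................##...................................
...............########.#.##########........................
.......##############################.......................
.....##############################.#.......................
.....##########################....##.......................
.....#######################...#######......................
.....#################.####...########......................
.....################..####....########.....................
......###############..#####...########.....................
.......#############...####...##########....................
.......############....###..############....................
........##########.....#################....................
........###########....###.#######....###...................
........##############.###.##############...................
.........#######........#....#############..................
..........#####..................#########..................
..
[... 335 characters left out ...]
############................
..............####...#....###################...............
...............####.##....###################..............#
................#####......###################............##
................####........########.#########.........#####
.................###........######.....#######.......#######
................................#......#######......########
.......................................######....###########
[ 0.58705632 -0.34301966] [np.float64(0.415), np.float64(0.414), np.float64(0.417), np.float64(0.422)] [ 0.47828765 -0.09845144  0.46305023]
pot 21.234375 tape 3.51796875 spool 18.875 ref 4.27
the job is handed in; nothing more can be done
None
```

The template now hangs on the empty hook over the pointer, and I handed the job in at about 33 s of the 67 s allowed. I turned the carousel head about 1.1 rad clockwise by one peg, gripping it between the fingers rather than pushing it. Only then did I lift the template out of its stand and hang it.

**First hanging:** the template was still, but tilted about 0.17 rad, close to the 0.2 limit. I gripped it again, shifted and straightened it, and re-hung it.

**Last checks:**
- **Template:** it tilts about 0.05 rad, and its outline did not change over about 1.5 s. The gripper is open and well clear.
- **Hook and pointer:** the head settled with the hook at about 2.77 rad. My pointer readings ran from 2.74 to 2.84 rad, mostly near 2.79, so the tip should be about 3–10 mm off.

**Less certain:**
- **Glue pot and spool:** the area I took for the tape showed no change. The areas for the glue pot and spool differed from the first picture by about 20 grey levels, against 4 for the background. I had no picture views left to tell shadow from movement; the arm never worked near the pot. I set those areas by eye, and the "spool" one may be the wrong object, so it is a weak check.
- **Eye on the bar:** I judged its position from the outline and the light contact force on lowering, not by looking at it directly.

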